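# Find the concealed catch in the grill caddy's panel

## Task

One of the six flush wooden squares in the top panel of the low grill caddy is the concealed catch of its end drawer. Feel gently from square to square with closed fingertips until you find the one that gives, and press it fully home so that the drawer slides out. Leave the drawer to open by itself, and do not push, lift or knock over anything else on the table or the caddy.

Things in the scene. Friction and masses are not known exactly. Their poses are not given: they have to be found in the camera images.
- caddy: Fixed low wooden box, 180 mm along its x, 340 mm along its y, 80 mm high; origin at the centre of its underside on the table, z up, turned about z only. The drawer front, 150 mm wide and 12 mm thick, covers its +y end.
- panel (a point): Centre of the caddy's flat top, axes as the caddy's. Six like dark squares, 54 mm wide, lie flush in openings 57 mm wide; centres at x = -33 and +33 mm by y = -111, -45 and +21 mm from here. Five are fixed and do not give; one, drawn anew each time and looking the same, is the catch.
- catch (a joint): How far the catch square is pressed down below flush: 0 = flush, 0.008 m = fully home. It starts at 0. It yields to about 3 N (stiffer when pushed fast), has no return spring and stays where it is left.
- drawer (a joint): How far the drawer at the caddy's +y end has come out along the caddy's +y: 0 = shut, 0.024 m = fully out. It is geared to the catch and comes out 3 mm for each mm the catch goes down.
- tin: Loose spice tin, 47 mm across, 36 mm high, standing on the plain +y part of the caddy's top, beside the squares. Origin at its underside's centre. To be left alone.
- mug: Loose red enamel mug, 80 mm across, 80 mm high, on the table just beyond the caddy's +x side. Origin at its underside's centre. To be left alone.
- tongs: Loose grey silicone tongs, 270 mm long, about 90 mm wide, 13 mm high, lying beyond the caddy's +x side, along the caddy's y. Origin on their underside near the middle. To be left alone.
- tenderizer: Loose steel meat tenderizer, 240 mm long, 55 mm high, lying to the left (+y) of the caddy. Origin on its underside near the middle. To be left alone.
- jar: Loose glass mason jar with a steel screw lid, 80 mm across, 125 mm high, on the table close to the caddy's -y end. Origin at its underside's centre. To be left alone.

How it is judged:
On the way:
1. a fingertip presses the catch square home (value of joint catch above 0.0065 m and contact force between the fingers and anything else above 0.5 N), for 0.02 s.
At the end, for the whole second after the job is handed in: The catch is at least 6.5 mm down (of 8) and the drawer at least 18 mm out (of 24); tin, mug, tongs, tenderizer and jar are at rest within 20 mm of where they began (value of joint catch above 0.0065 m and value of joint drawer above 0.018 m and distance of each of tin, mug, tongs, tenderizer, jar from where it was at the start of the episode below 0.02 m and linear speed of each of tin, mug, tongs, tenderizer, jar below 0.02 m/s); the robot touches nothing.
It fails at once if anything is pressed harder than 60 N (contact force between any of the fingers, the arm and anything else above 60 N).
It fails at once if the drawer is pulled or pushed by the robot (contact force between any of the fingers, the arm and drawer above 2 N).
It fails at once if a bystander is pushed, lifted or carried more than 20 mm, or tipped (distance of any of tin, mug, tongs, tenderizer, jar from where it was at the start of the episode above 0.02 m or angle between any of tin, mug, tongs, tenderizer, jar's own z axis and vertical above 0.35 rad).
It also fails if it takes over 58 s, if anything falls off the work surface, if the arm or the gripper's body presses on something with over 40 N, if the wrist force passes 120 N, or if a joint passes its speed limit or range.

## Robot

A 6-joint arm with a two-finger parallel gripper is mounted at the origin on the work surface. World frame = base frame: x ahead of the robot, y to its left, z up, the work surface at z = 0. Lengths are in m, angles in rad, forces in N, time in s.
With the tool pointing down it reaches from about 0.2 to 0.875 m from the base axis. Payload 3.4 kg.
Tool frame: the origin (TCP) lies between the finger pads; the fingertips stand 25 mm ahead of it and the grasp point (between the pads) lies 6 mm ahead of it (r.nose_length is the z of the fingertips in the tool frame, in m); z points along the fingers, x is the direction in which the jaws open and shut, and the axes are right-handed (so a half turn about z gives the same grasp; the last joint's range is limited). The gripper opens to 94 mm and grips with 3 to 60 N. Pads are 16 mm wide; open, the fingers measure 119 mm over their backs; the gripper's body (75 mm by 177 mm) begins 78 mm behind the grasp point.
Start: joints at [-1.311, 0.276, 1.505, -0, 1.361, -0.121], TCP at [0.214, -0.534, 0.23] pointing down, gripper open.
Joint ranges: [-2.89, 2.89], [-0.75, 2.08], [0.22, 2.7], [-1.18, 4.32], [0.11, 2.71], [-2.7, 2.7]. Speed limits (rad/s): [2.57, 2.57, 3.14, 3.14, 3.14, 3.14].

## Interface

Orientations are given as a unit quaternion [w, x, y, z].
In Python, from plant import r, gripper_to, inverse_kinematics, vision, models, telemetry gives the robot as it stands. Calls block until the motion is done:
- r.move_to(position, orientation): joint-space move of the TCP to a pose.
- r.move_l(position, rot=None, vel=0.15, guard=None): straight line of the TCP; rot=None keeps the orientation; vel is the mean speed in m/s. With guard (N) it stops when the force on the tool has changed by that much, and returns True; else False.
- r.movej(angles): joint-space move.
- gripper_to(opening, f_grip=None): finger opening in m; f_grip is the grip in N (None keeps the last); returns when the fingers have stopped.
- r.hold(seconds).
- inverse_kinematics(position, orientation): joint angles nearest the present ones, or None.
- vision.snapshot(name): name is "scene" or "top" or "wrist"; returns the picture (400x640x3 uint8, red, green, blue); there is no depth.
- vision.get_calibration(name): a dict with "fx", "fy", "cx", "cy" (pixels), "D" ([k1, k2, p1, p2, k3] as OpenCV has them; the pictures are not rectified), "position" and "orientation" of the camera in the world. Camera axes: x right, y down, z forward; pixel columns grow to the right and rows downward; lengths in m; the calibration is good to about 2 mm. A picture is of the moment at which its call begins: read the wrist's pose just before it. get_calibration takes no time and is no camera call; for the wrist camera it gives the pose at the moment of the call.
A pose or a line that the arm cannot do raises r.PlanningError and nothing moves.
- r.sign_off(): hands the job in, once; it reports no verdict.
Trained networks look in the newest picture that a camera, given by its name, has taken for a name from the list of things; names that differ only in an ending like _2 or _b are one class to them, and where a whole thing is asked for, a point or a joint stands for the part that bears it (a point fixed in the world has none). Each returns a list of dicts, best first, with "score" (0 to 1); they miss things now and then, are a little off and sometimes report something else, mostly with a low value. They report only what shows in the picture. A call takes as long as a camera call.
- models.boxes_of(thing, camera): "at" ([x, y, z] in m, in world coordinates, good to about 4 mm: the middle of the surface that is visible of it).
- models.regions_of(thing, camera): "pixels" (400x640 bool, what is visible of it).
- models.mark_of(thing, camera): "at" ([x, y, z] in m, in world coordinates, good to about 4 mm: a listed point, or the origin of a listed thing).
Readings, each from a call of its own:
- telemetry.current_t(): time.
- telemetry.current_joints(): joint angles.
- telemetry.current_dq(): joint speeds.
- telemetry.current_joint_efforts(): joint torques, N m.
- telemetry.current_ee_pos(): TCP position.
- telemetry.current_tool_rot(): TCP orientation.
- telemetry.current_wrist_force(): force on the tool from outside, world axes, zero at the start.
- telemetry.current_torque(): the same for the moment, N m.
- telemetry.current_opening(): finger opening in m.
Only numpy, scipy, OpenCV 4.12 (cv2) and the standard library are available. Lean on these libraries where they do the work, as an engineer would, in place of code of your own. Each camera call takes 0.05 s, during which the arm holds its last target.

## Working session

There is one attempt and no reset: what is moved stays moved. The work goes in short steps, each a Python script; the robot and the scene stay as the last script left them, time stands still between calls to the robot, and variables do not carry over. Pictures are saved under pics/ and viewed, and the job is handed in when it is done.

```bash
ls; mkdir -p pics
python3 - <<'E'
from plant import r, vision, models, telemetry
import cv2
for n in ["scene","top","wrist"]:
    im=vision.snapshot(n); cv2.imwrite(f"pics/a_{n}.png",im[:,:,::-1])
    c=vision.get_calibration(n); print(n,c)
    for t in ["panel","caddy","tin","mug","tongs","jar","tenderizer","drawer"]:
        try: print(t,[(d['score'],d['at']) for d in models.mark_of(t,n)[:2]])
        except Exception as e: print(t,e)
print(telemetry.current_t())
E
```

```text
pics
scene {'fx': 414.2647186351314, 'fy': 414.2647186351314, 'cx': 318.924030409148, 'cy': 192.9082027234411, 'D': array([-0.11156519,  0.        ,  0.        ,  0.        ,  0.        ]), 'position': array([0.95328625, 0.61905274, 1.0253072 ]), 'orientation': array([-0.08443533,  0.28974047,  0.91867195, -0.25487836])}
panel [(0.67, [0.5495, 0.0378, 0.0802]), (0.62, [0.519, -0.07, 0.0809])]
caddy [(0.78, [0.5216, -0.0749, -0.0003])]
tin [(0.64, [0.5498, 0.0391, 0.0773])]
mug [(0.63, [0.6969, -0.179, 0.0022])]
tongs []
jar [(0.88, [0.4623, -0.2997, 0.0005])]
tenderizer [(0.97, [0.5362, 0.5352, 0.0009])]
drawer it knows: caddy, jar, mug, panel, tenderizer, tin, tongs
top {'fx': 468.7040925290876, 'fy': 468.7040925290876, 'cx': 321.0997903455939, 'cy': 195.0959146309122, 'D': array([-0.0547223,  0.       ,  0.       ,  0.       ,  0.       ]), 'position': array([0.46760292, 0.13823237, 1.23051755]), 'orientation': array([ 0.04797684, -0.70184089,  0.70936085, -0.04387213])}
panel [(0.96, [0.5244, -0.0738, 0.0788])]
caddy [(0.73, [0.5218, -0.0737, -0.0008]), (0.67, [0.5499, 0.0353, 0.0799])]
tin [(0.81, [0.5506, 0.0335, 0.0807])]
mug [(0.95, [0.694, -0.1778, 0.0002])]
tongs [(0.72, [0.6757, 0.0286, 0.0017])]
jar [(0.95, [0.4623, -0.2978, -0.0031])]
tenderizer []
drawer it knows: caddy, jar, mug, panel, tenderizer, tin, tongs
wrist {'fx': 284.4837235618278, 'fy': 284.4837235618278, 'cx': 313.52859876730304, 'cy': 204.14246849365017, 'D': array([-0.04185067,  0.        ,  0.        ,  0.        ,  0.        ]), 'position': array([ 0.27715206, -0.51009885,  0.38546001]), 'orientation': array([ 0.09651087,  0.82222959, -0.55706902, -0.06556107])}
panel []
caddy []
tin []
mug []
tongs []
jar []
tenderizer []
drawer it knows: caddy, jar, mug, panel, tenderizer, tin, tongs
1.2
```

View pics/a_top.png

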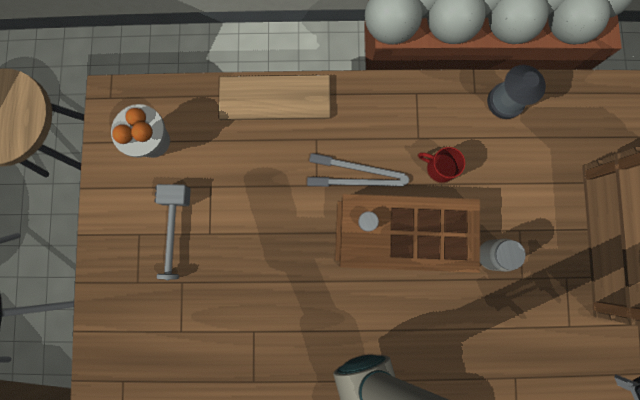

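View pics/a_scene.png

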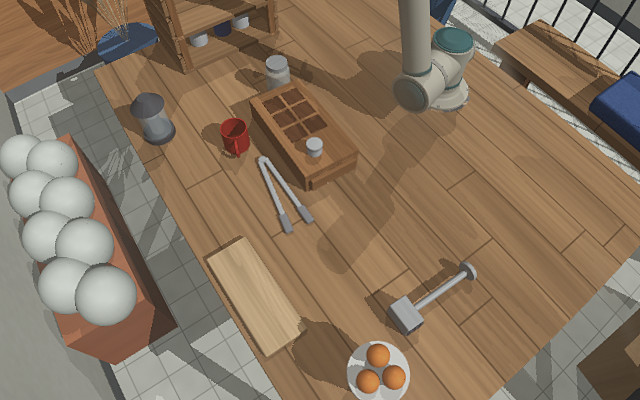

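Top view: the caddy spans about cols 337–480, rows 195–272. Its squares are at cols ~402/428/455, rows ~220/245, the tin is at (368,221), the mug at (445,163) and the jar at (505,255). Next I refine the centre and yaw.

```bash
cat > h.py <<'E'
import numpy as np, cv2
from scipy.spatial.transform import Rotation as R
def cam(c):
    q=c['orientation']; M=R.from_quat([q[1],q[2],q[3],q[0]]).as_matrix()
    K=np.array([[c['fx'],0,c['cx']],[0,c['fy'],c['cy']],[0,0,1]]); return K,np.array(c['D']),M,np.array(c['position'])
def proj(c,P):
    K,D,M,p=cam(c); rv,_=cv2.Rodrigues(M.T)
    return cv2.projectPoints(np.array(P,float).reshape(-1,3),rv,-M.T@p,K,D)[0].reshape(-1,2)
def ray(c,uv,z):
    K,D,M,p=cam(c); n=cv2.undistortPoints(np.array(uv,float).reshape(-1,1,2),K,D).reshape(-1,2)
    d=np.c_[n,np.ones(len(n))]@M.T; return p+d*((z-p[2])/d[:,2])[:,None]
SQ=np.array([[x,y] for y in(-.111,-.045,.021) for x in(-.033,.033)])
def rot(a): return np.array([[np.cos(a),-np.sin(a)],[np.sin(a),np.cos(a)]])
E
python3 - <<'E'
from h import *
from plant import vision
from scipy.optimize import minimize
g={};C={}
for n in ["top","scene"]:
    C[n]=vision.get_calibration(n); g[n]=cv2.GaussianBlur(cv2.cvtColor(cv2.imread(f"pics/a_{n}.png"),6).astype(np.float32),(0,0),.7)
s=np.linspace(-1,1,13); U=np.array([[a,b] for a in s for b in s])
t=np.linspace(-1,1,25)
ring=lambda h:np.r_[np.c_[t*h,t*0+h],np.c_[t*h,t*0-h],np.c_[t*0+h,t*h],np.c_[t*0-h,t*h]]
inn=(SQ[:,None]+U[None]*.024).reshape(-1,2); out=(SQ[:,None]+ring(.0315)[None]).reshape(-1,2)
def samp(n,p,L):
    w=L@rot(p[2]).T+p[:2]; uv=proj(C[n],np.c_[w,np.full(len(w),.08)]).astype(np.float32)
    return cv2.remap(g[n],uv[:,0],uv[:,1],1).mean()
def cost(p,ns):return sum(samp(n,p,inn)-samp(n,p,out) for n in ns)
for ns in (["top"],["scene"],["top","scene"]):
    best=min((minimize(lambda q:cost([.522+q[0]/100,-.074+q[1]/100,q[2]/10],ns),[a,b,y],method="Nelder-Mead",options=dict(initial_simplex=[[a,b,y],[a+.5,b,y],[a,b+.5,y],[a,b,y+.4]])) for a in(-.5,.5) for b in(-.5,.5) for y in(-.6,0,.6)),key=lambda o:o.fun)
    q=best.x; p=[.522+q[0]/100,-.074+q[1]/100,q[2]/10]; print(ns,np.round(p,4),best.fun)
P=p
im=[]
for n in ["top","scene"]:
    I=cv2.resize(cv2.imread(f"pics/a_{n}.png"),None,fx=4,fy=4,interpolation=2)
    def dr(L,z,col):
        w=np.array(L)@rot(P[2]).T+P[:2]; uv=proj(C[n],np.c_[w,np.full(len(w),z)])*4+1.5
        cv2.polylines(I,[np.round(uv).astype(int)],True,col,1); return uv
    for sq in SQ: dr(sq+np.array([[-1,-1],[1,-1],[1,1],[-1,1]])*.0285,.08,(0,255,0))
    uv=dr(np.array([[-.09,-.17],[.09,-.17],[.09,.17],[-.09,.17]]),.08,(0,255,255))
    c=uv.mean(0).astype(int); im.append(cv2.resize(I[c[1]-290:c[1]+290,c[0]-390:c[0]+390],(390*2-380*1,290)) if 0 else I[max(0,c[1]-290):c[1]+290,c[0]-390:c[0]+390])
    cv2.imwrite(f"pics/b_{n}.png",im[-1])
E
```

```text
['top'] [ 0.5227 -0.0738 -0.0514] -32.57466506958008
['scene'] [ 0.5223 -0.073  -0.0501] -33.9873046875
['top', 'scene'] [ 0.5225 -0.0735 -0.0505] -66.39149475097656
```

View pics/b_top.png

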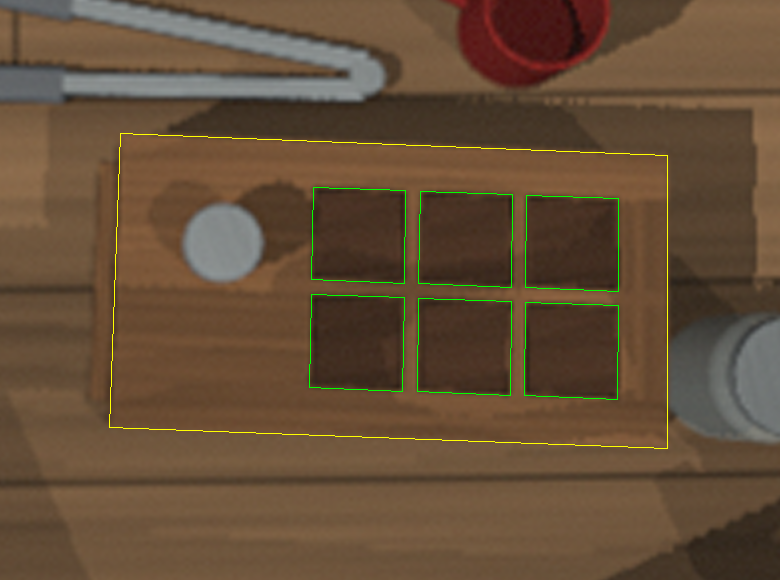

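View pics/b_scene.png

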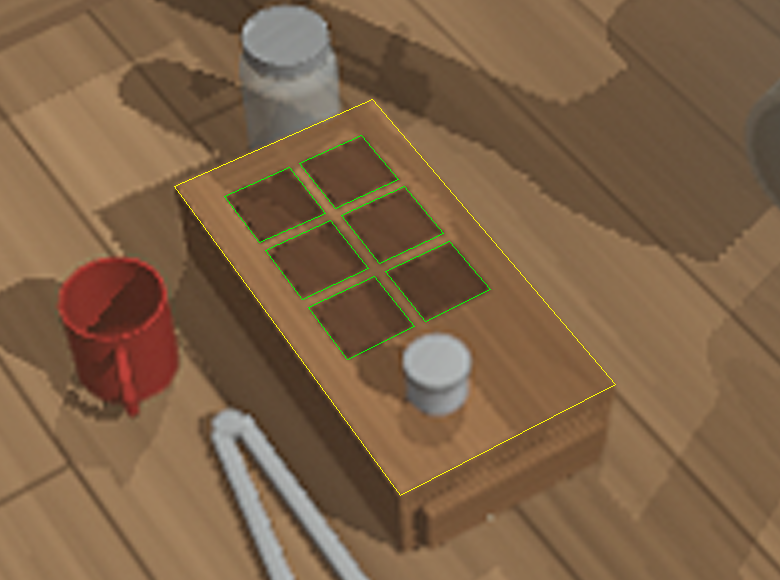

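The fit agrees between both cameras to within 1 mm, and the overlay matches. Next I close the fingers and move above the squares.

```bash
cat >> h.py <<'E'
P=[.5225,-.0735,-.0505]
W=SQ@rot(P[2]).T+P[:2]
E
python3 - <<'E'
from h import *
from plant import r,gripper_to,inverse_kinematics,telemetry as T
print(r.nose_length,T.current_tool_rot(),T.current_wrist_force())
gripper_to(0.0,10); print("open",T.current_opening())
best=None
for k in range(4):
    y=P[2]+k*np.pi/2; x,yy,z,w=(R.from_euler('z',y)*R.from_euler('x',np.pi)).as_quat(); q=[w,x,yy,z]
    j=inverse_kinematics([*W[5],.21],q); print(k,None if j is None else np.round(j,2))
    if j is not None and (best is None or np.abs(np.array(j)-T.current_joints()).max()<best[0]): best=(np.abs(np.array(j)-T.current_joints()).max(),q,k)
print(best); np.save("q.npy",best[1])
r.move_to([*W[0],.23],best[1])
print(T.current_ee_pos(),W[0],T.current_t(),T.current_wrist_force())
E
```

```text
0.025 [ 1.74609445e-05  8.28145590e-01 -5.60513051e-01  1.48598561e-05] [-0.17795273  0.30464702 -0.84728744]
open 0.0006702991209770686
0 [-0.22  0.26  1.57 -0.    1.3  -0.17]
1 [-0.22  0.26  1.57  0.    1.3  -1.74]
2 None
3 [-0.22  0.26  1.57 -0.    1.3   1.4 ]
(np.float64(1.089472740630572), [np.float64(6.121282127256048e-17), np.float64(0.9996812356865543), np.float64(-0.025247317010009287), np.float64(-1.5459522981683198e-18)], 0)
[ 0.48381372 -0.18357962  0.22999564] [ 0.48393895 -0.1826927 ] 4.2417 [-0.37011805 -0.87026974  0.22631387]
```

Run:
```python
from h import *
from plant import r,telemetry as T
q=np.load("q.npy"); n=.025
for i in [0,1,3,2,4,5]:
    if i: r.move_l([*W[i],.08+n+.012],vel=.12)
    else: r.move_l([*W[i],.08+n+.012],vel=.1)
    f0=np.array(T.current_wrist_force())
    hit=r.move_l([*W[i],.08+n-.0035],vel=.015,guard=7)
    z=T.current_ee_pos()[2]-n; f=np.array(T.current_wrist_force())-f0
    print(i,SQ[i],hit,round(z,4),np.round(f,1),round(T.current_t(),1))
    if not hit: break
    r.move_l([*W[i],.08+n+.012],vel=.08)
```

```text
0 [-0.033 -0.111] True 0.0803 [1.2 1.1 4.2] 6.3
1 [ 0.033 -0.111] True 0.0803 [-0.1  1.   3.1] 8.1
3 [ 0.033 -0.045] True 0.0803 [-0.1  0.1  3.9] 9.8
2 [-0.033 -0.045] False 0.0765 [ 0.1 -0.5  1.2] 12.0
```

Square 2 (x=-33, y=-45) gives, so I press it home.

Run:
```python
from h import *
from plant import r,vision,telemetry as T
n=.025
f0=np.array(T.current_wrist_force())
hit=r.move_l([*W[2],.0705+n],vel=.01,guard=14)
r.hold(.2)
print(hit,T.current_ee_pos()[2]-n,np.array(T.current_wrist_force())-f0)
r.move_l([*W[2],.13+n],vel=.08)
r.move_l([*W[2],.25],vel=.15)
x,y,_=r_=T.current_ee_pos()
r.move_to([.3,-.35,.3],np.load("q.npy"))
print(T.current_t())
for c in("top","scene"):
    I=vision.snapshot(c); cv2.imwrite(f"pics/c_{c}.png",I[:,:,::-1])
    u=proj(vision.get_calibration(c),[[*P[:2],.08]])[0].astype(int)
    J=I[max(0,u[1]-90):u[1]+90,u[0]-130:u[0]+130,::-1]; cv2.imwrite(f"pics/cc_{c}.png",cv2.resize(J,None,fx=3,fy=3))
```

```text
True 0.07222009414218908 [-1.87526514  0.03943678  4.63358396]
15.5583
```

View pics/cc_top.png

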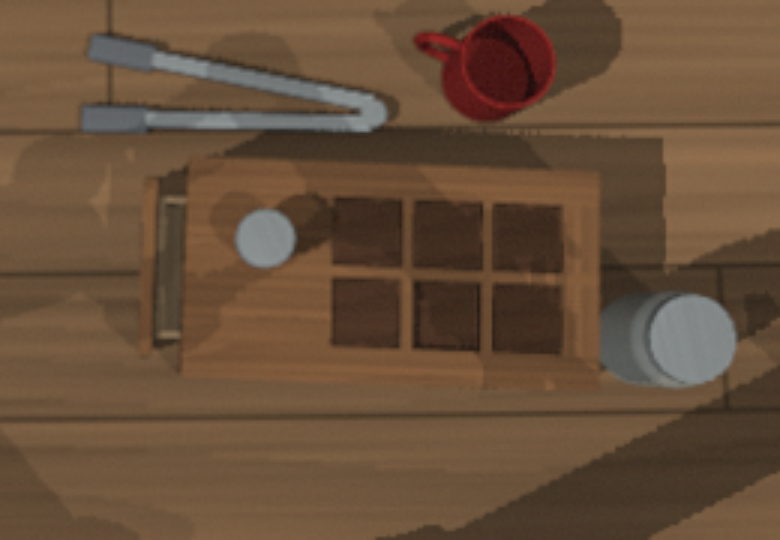

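View pics/cc_scene.png

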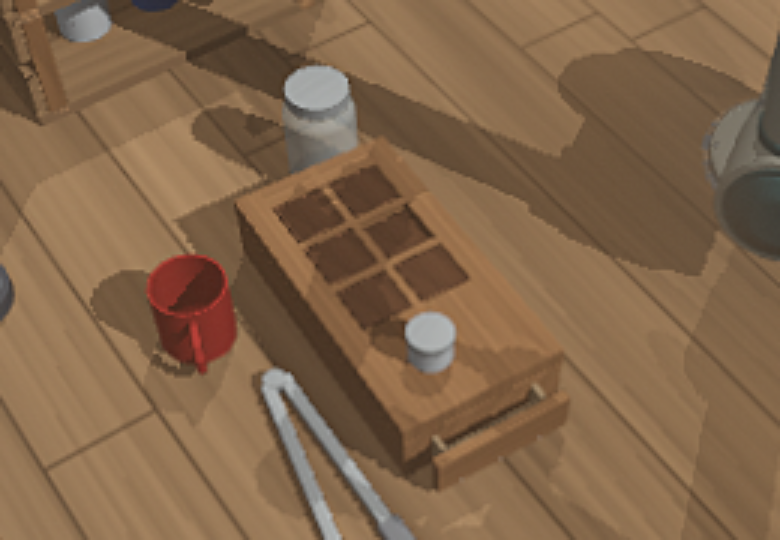

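Top crop: the square at (447,315) is sunken, and the drawer front at cols 140–158 stands clear of the caddy's end at col 185. The tin, mug, tongs and jar look unmoved.

Run:
```python
from plant import r,vision,telemetry as T
import numpy as np,cv2
from h import ray
c=vision.get_calibration("top"); vision.snapshot("top")
I=cv2.imread("pics/c_top.png").astype(int);A=cv2.imread("pics/a_top.png").astype(int)
d=np.abs(I-A).sum(2)
for n,(u,v) in dict(tin=(368,221),mug=(445,163),tongs=(360,172),jar=(505,255),tend=(172,230)).items(): print(n,d[v-15:v+15,u-15:u+15].mean().round(1))
# drawer front outer edge before/after along row 235
for J in(A,I): print(J[235,325:350].sum(1))
print(T.current_wrist_force(),T.current_t())
r.sign_off()
```

```text
tin 8.8
mug 6.8
tongs 33.9
jar 40.3
tend 6.6
[229 228 231 230 232 227 230 229 227 232 203 194 233 234 236 196 169 231
 232 236 232 234 235 236 238]
[227 232 238 231 232 215 164 168 199 191 191 192 194 218 209 190 204 234
 229 238 229 234 236 238 238]
[-0.05717449  0.70930939 -0.72511021] 15.7083
the job is handed in; nothing more can be done
```

The catch was the square at x = −33 mm, y = −45 mm. I pressed it fully home, the drawer slid out by itself, and I handed the job in at about 15.7 s.

- **Finding it:** with closed fingertips I felt three fixed squares, which each stopped the fingers at z ≈ 80.3 mm under a 7 N guard. The fourth square gave.
- **Pressing it:** the press stopped at z = 72.2 mm on the 14 N guard, about 8 mm below where the fixed squares stopped.
- **Drawer:** the last pictures show the square sunken. The drawer front is clearly out, roughly 24 mm judged by eye and by the 3:1 gearing, but I did not measure it precisely.
- **Bystanders:** the tin, mug, tongs and jar look where they began in the pictures. A before/after comparison of the top picture showed small differences for the tin, mug and tenderizer. It showed larger ones at the tongs (33.9) and jar (40.3). I put these down to the arm's shifting shadow because neither object looks moved, but I did not check their positions further.
- **Robot at hand-in:** it was clear of everything, with wrist force at noise level (about 1 N).

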